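# Jack up the bench balance and hold it

## Robot

A 6-joint arm with a two-finger parallel gripper is mounted at the origin on the work surface. World frame = base frame: x ahead of the robot, y to its left, z up, the work surface at z = 0. Lengths are in m, angles in rad, forces in N, time in s.
With the tool pointing down it reaches from about 0.35 to 0.875 m from the base axis. Payload 4.2 kg.
Tool frame: the origin (TCP) lies between the finger pads; the fingertips stand 14 mm ahead of it and the grasp point (between the pads) lies 5 mm behind it (arm.nose_length is the distance from the TCP to the fingertips, in m); z points along the fingers, y is the line along which they close (so a half turn about z gives the same grasp; the last joint's range is limited). The gripper opens to 85 mm and grips with 20 to 120 N. Pads are 22 mm wide; open, the fingers measure 114 mm over their backs; the gripper's body (76 mm by 85 mm) begins 54 mm behind the grasp point. The pads swing forward as they close: fully open they stand 13 mm farther back than shut.
Start: joints at [1.478, 0.385, 0.008, 0, -1.194, -0.259], TCP at [0.215, 0.587, 0.245] pointing down, gripper open.
Joint ranges: [-3.14, 3.14], [-1.21, 2.06], [-1.07, 1.41], [-3.16, 2.05], [-2.99, -0.16], [-3.1, 3.1]. Speed limits (rad/s): [2.79, 2.79, 3.14, 3.14, 3.14, 3.14].

## Interface

Orientations are given as a 3x3 rotation matrix whose columns are the frame's x, y, z axes.
In Python, from rig import arm gives the robot as it stands. The module is installed in compiled form; this text tells all that it offers.
- The arm moves only by the tool send_rows, never from a script. Its argument "targets" is a list of rows, each an object with "offset": the shift along the world's x, y, z normalised to -1 to 1, where 1 is 0.8 m, a list of three; "yaw": the turn about the world's z normalised to -1 to 1, where 1 is 60 degrees; "jaw": the gripper command: -1 is fully open, 1 is shut, values between are in proportion. A call has 1 to 12 rows; each row shifts and turns the commanded pose from where the row before left it; what a row does not reach is not made up. A row lasts 1/12 s, in which the tool goes at most 41.7 mm and 7.16 degrees, less where a joint would pass 70% of its speed; a pose out of reach is approached as far as the arm can. A call with a number of a shift or a turn outside -1 to 1 is refused whole. A call with a gripper value outside its range is refused whole. The fingers move at their own pace and stop on an object; "squeeze" is the grip in N (left out, the last holds). Time passes only in rows, so rows that do not move let the fingers close. It gives the time, the measured TCP pose, the force, the opening and the grip force at its end, in the units of the state.
- arm.get_state(): the state, without advancing time (a new reading comes with each control period).
- arm.grab_frame(name): name is "side" or "top"; returns the picture (400x640x3 uint8, red, green, blue); there is no depth.
- arm.camera_model(name): a dict with "fx", "fy", "cx", "cy" (pixels), "R" (3x3) and "t" (3): a world point X has camera coordinates R X + t. Camera axes: x right, y down, z forward; pixel columns grow to the right and rows downward; lengths in m; the calibration is good to about 2 mm. A picture is of the moment at which its call begins. camera_model takes no time and is no camera call.
- arm.job_done(): hands the job in; it is judged then, once.
The state is a dict: "clock": time; "joint_pos": joint angles; "qd": joint speeds; "tau": joint torques, N m; "ee_pos": TCP position; "eef_rot": TCP orientation; "contact_force": force on the tool from outside, world axes, zero at the start; "torque": the same for the moment, N m; "width": opening from 0.0 (shut) to 1.0 (fully open); "finger_force": force on a finger pad.
Only numpy, scipy, OpenCV 4.12 (cv2) and the standard library are available. Lean on these libraries where they do the work, as an engineer would, in place of code of your own. Each camera call takes 0.05 s, during which the arm holds its last target. There are 200 camera calls.

## Task

Lift the front of the laboratory balance so that a colleague can change its feet: stand the little jack flat on the bench with its saddle centred under the marked lift point (the wide lug with a stud on top, not the narrow plain one). Then give the handle a full pump, all the way down and back up so that the balance settles on its feet again, and push it fully down a second time and keep it there: finish while still holding the handle down. Lift with the jack only, never push or lift the balance with the gripper, and leave the flask, steel cup and jar lid alone.

Things in the scene. Friction and masses are not known exactly. Their poses are not given: they have to be found in the camera images.
- balance: White bench balance 240 mm (its x) by 220 mm (its y), deck 75 mm high, open frame on top to 154 mm. Origin on the bench under its middle, z up. Two lugs stick out of its flat -y face (110 mm from the origin). Hinged on its rear feet (+y edge), so the lug side can be lifted; 8 to 14 N at the lift point. Housing's underside 20 mm above the bench.
- lift_pad (a point): Marked lift point: centre of the underside of a round steel puck 28 mm across, 50 mm above the bench at rest, under a steel lug 40 mm wide, top at 60 mm, 50 mm out of the face; puck centre 32 mm out, at x +60, y -142 mm in the balance's frame. A dark stud 12 mm across and high stands on the lug above it. The other lug (x -60 mm) is 22 mm wide, plain, not for lifting.
- balance_top (a joint): Tilt of the balance housing about its rear feet, rad: 0 resting on all feet, grows as the lug side is lifted. The lift point is 242 mm from the hinge line.
- jack: Loose hydraulic bench jack, 0.83 kg, on a base plate 270 mm (its x, -155 to +115 mm) by 70 mm (its y) by 10 mm. Origin under its centre line, x towards the saddle, z up. Saddle at x +85 mm on a cylinder 40 mm across and 34 mm high; handle pivot at x -20 mm, 55 mm high, the handle runs to -x.
- jack_grip (a point): Centre of the top of the jack's upright aluminium grip block, at x +20 mm, y 0, 82 mm above the jack's underside (65 mm behind the saddle). The block is 30 mm along the jack's x, 24 mm along its y, its y sides free from 28 to 82 mm up: take it across its y from above. Behind it, at x -32 to -8 mm, pivot cheeks 29 mm across, 62 mm high.
- saddle (a point): Centre of the flat round top of the saddle, 34 mm across, 42 mm above the jack's underside with the handle up: 8 mm lower than the lift point, so bring it in under the lug from the side, not from above. It rises 24 mm over a full stroke.
- pump_handle (a joint): Handle, rad: 0 fully up (0.25 rad above level), 0.48 fully down at its stop (0.23 rad below level). The saddle rises 50 mm per rad and meets the lift pad at about 0.16. A spring and the load bring handle and saddle back when let go. About 3 N at the pad when free, 7 to 10 N under the balance.
- pump_pad (a point): Centre of the top of the black rubber press pad at the handle's end, 40 mm along the handle, 50 mm across, 10 mm thick, 120 mm from the pivot. About 90 mm above the bench with the handle up, 32 mm fully down; it swings about the pivot, almost straight down (within 4 mm). Push it from above.
- flask: Bystander: stoppered conical glass flask, 64 mm across, 101 mm high, origin under its centre.
- steel_cup: Bystander: open steel cup 72 mm across, 70 mm high, origin under its centre.
- jar_lid: Bystander: white plastic jar lid, a disc 50 mm across and 14 mm high, origin under its centre.

How it is judged:
On the way, in this order (a step that is already met when the one before it is completed fails the run):
1. the jack stands flat on the bench with its saddle centred (12 mm) under the marked lift point, handle up (horizontal distance between saddle and lift_pad below 0.012 m and height (world z) of jack below 0.004 m and angle between jack's own z axis and vertical below 0.04 rad and linear speed of jack below 0.02 m/s and value of joint pump_handle below 0.08 rad), for 0.2 s.
2. first stroke: the handle is down and the balance is lifted on the saddle (value of joint pump_handle above 0.4 rad and value of joint balance_top above 0.035 rad and contact force between jack and balance above 3 N), for 0.1 s.
3. the handle has come back up and the balance rests on its feet (value of joint pump_handle below 0.08 rad and value of joint balance_top below 0.006 rad), for 0.1 s.
At the end, for the whole second after the job is handed in: The robot still presses the handle down (over 0.40 of 0.48 rad, over 2 N); the jack stands flat, saddle within 14 mm of the marked lift point's centre, carrying the balance (over 3 N), which is lifted over 0.035 rad (8.5 mm at the lift point) and still; the robot does not touch the balance (all of step 2 and horizontal distance between saddle and lift_pad below 0.014 m and contact force between any of the arm, the fingers and jack above 2 N and contact force between each of the fingers, the arm and balance below 0.5 N and height (world z) of jack below 0.005 m and angle between jack's own z axis and vertical below 0.05 rad and velocity of joint balance_top between -0.05 and 0.05 rad/s); the arm keeps its last pose, push and grip.
It fails at once if the gripper or arm pushes or lifts the balance (over 6 N) (contact force between any of the arm, the fingers and balance above 6 N).
It fails at once if the flask is disturbed (distance of flask from where it was at the start of the episode above 0.03 m or angle between flask's own z axis and vertical above 0.5 rad).
It fails at once if the steel cup is disturbed (distance of steel_cup from where it was at the start of the episode above 0.03 m or angle between steel_cup's own z axis and vertical above 0.5 rad).
It fails at once if the jar lid is disturbed (distance of jar_lid from where it was at the start of the episode above 0.03 m).
It also fails if it takes over 58 s, if anything falls off the work surface, if the arm or the gripper's body presses on something with over 40 N, if the wrist force passes 120 N, or if a joint passes its speed limit or range.

## Working session

There is one attempt and no reset: what is moved stays moved. The work goes in short steps, Python scripts to look and compute and a tool call to move; the robot and the scene stay as the last step left them, time stands still between calls to the robot, and variables do not carry over. Pictures are saved under pics/ and viewed, at most 10 in all, crops included, and the job is handed in when it is done.

Besides the shell and the picture viewer there is one more tool, called after "Request:" by a JSON object that holds its "op" and its "data", one argument or row to a line. send_rows: Moves the arm, as the interface text tells. Scaled input: -1 to 1 covers 0.8 m each way for a shift and 60 degrees each way for a turn. Its arguments: {"type":"object","properties":{"targets":{"type":"array"},"squeeze":{"type":"number"}},"required":["targets"]}

```bash
mkdir -p pics
python3 - <<'E'
from rig import arm
import cv2
for n in("top","side"):
    cv2.imwrite(f"pics/{n}0.png",arm.grab_frame(n)[:,:,::-1]); m=arm.camera_model(n); print(n,m)
print(arm.get_state())
E
```

```text
top {'fx': 408.46098108647226, 'fy': 408.46098108647226, 'cx': 321.9897586076909, 'cy': 201.66166304941513, 'R': array([[-0.00561395, -0.99997138,  0.00507158],
       [-0.99317943,  0.00498502, -0.11648931],
       [ 0.1164607 , -0.00569096, -0.993179  ]]), 't': array([0.02924075, 0.58742637, 1.00673197])}
side {'fx': 476.4874149656244, 'fy': 476.4874149656244, 'cx': 318.67075334007245, 'cy': 199.68848854918554, 'R': array([[ 0.7607173 , -0.64907941,  0.00225799],
       [-0.45447261, -0.53511653, -0.71211301],
       [ 0.46342618,  0.5406905 , -0.70206122]]), 't': array([-0.43029993,  0.31881513,  0.99465078])}
{'clock': 0.1, 'joint_pos': array([ 1.47759440e+00,  3.85489351e-01,  6.79151735e-03, -4.56662095e-04,
       -1.19400206e+00, -2.58608377e-01]), 'qd': array([ 0.00031075, -0.00195873,  0.00263774,  0.00167287,  0.00026477,
       -0.00065648]), 'tau': array([-1.82055182e-04, -3.93324029e+01,  1.88927579e+01,  4.19788778e+00,
       -2.60822279e-03,  8.50025884e-06]), 'ee_pos': array([0.21517633, 0.58627536, 0.24433324]), 'eef_rot': array([[ 9.38692394e-01, -3.44755319e-01, -5.99939684e-04],
       [-3.44755833e-01, -9.38690562e-01, -1.85574918e-03],
       [ 7.66216817e-05,  1.94881035e-03, -9.99998098e-01]]), 'contact_force': array([-0.24064472,  0.3637438 ,  0.69923198]), 'torque': array([ 0.03431137, -0.01268827, -0.01446641]), 'finger_force': 0.0, 'width': 0.9995354274770185}
```

View pics/top0.png

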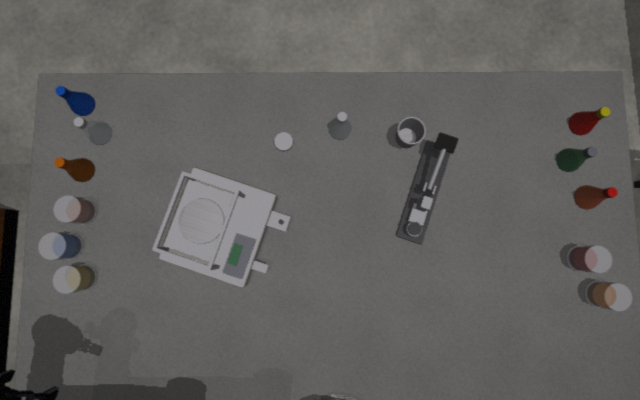

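View pics/side0.png

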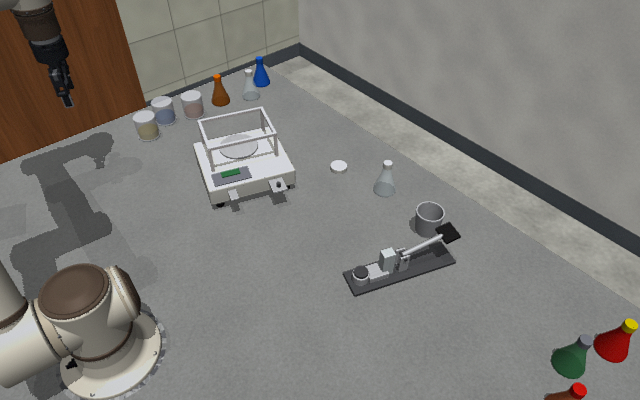

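The top view shows the balance with its stud at about (281,222). The jack's saddle is at about (414,228) and its press pad at (447,143). The cup is at (411,131), the flask at (340,127) and the lid at (284,141). Next I'll enlarge these areas.

Run:
```python
import cv2,numpy as np
t=cv2.imread("pics/top0.png");s=cv2.imread("pics/side0.png")
def c(im,x,y,w,h,k): return cv2.resize(im[y:y+h,x:x+w],None,fx=k,fy=k,interpolation=cv2.INTER_CUBIC)
a=c(t,385,110,100,140,4) # 400x560
b=c(t,230,160,100,70,4);d=c(s,335,215,130,90,3) 
b=c(t,225,165,80,120,4)
o=np.zeros((560,800,3),np.uint8);o[:,:400]=a;o[:480,420:740]=b
cv2.imwrite("pics/c1.png",o)
o=np.zeros((600,800,3),np.uint8);o[:360,:520]=c(s,335,215,130,90,4);o[360:600,:480]=c(s,200,160,120,60,4)
cv2.imwrite("pics/c2.png",o)
```

```text
(no output)
```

View pics/c1.png

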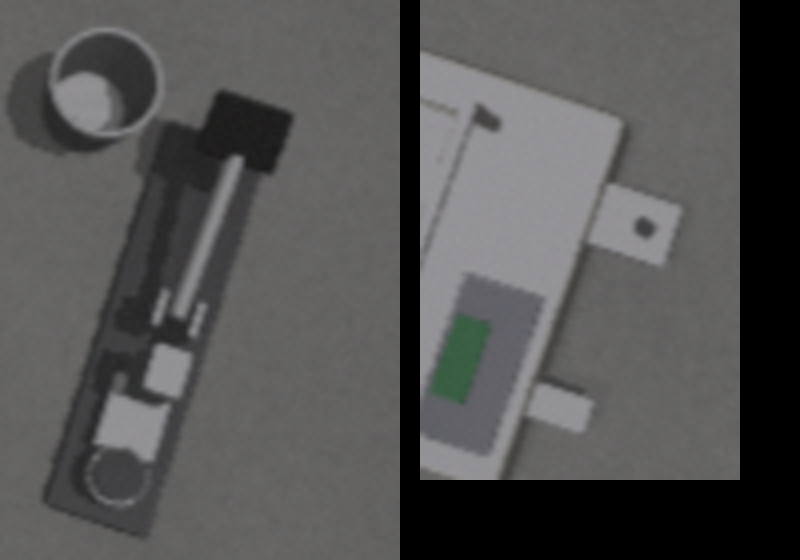

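View pics/c2.png

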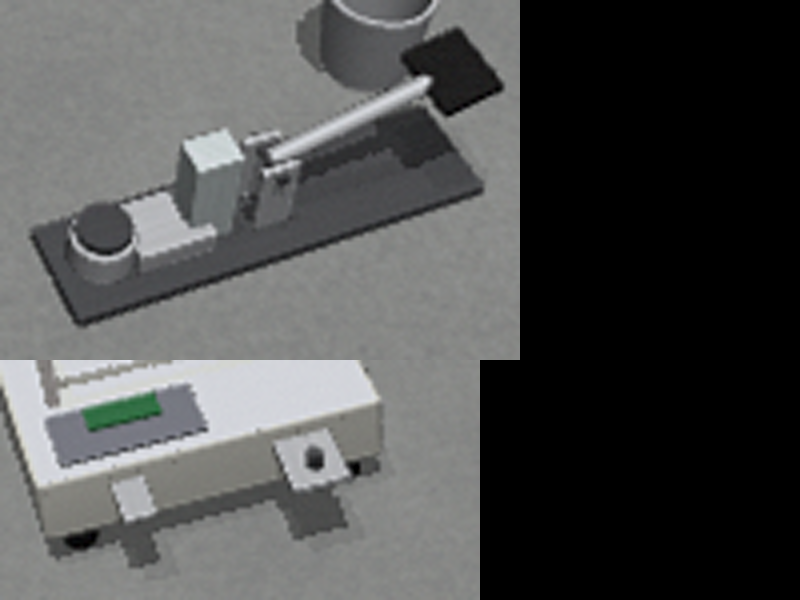

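The crops show the jack's grip block top at (167,370), saddle at (117,474) and pad at (246,131) in the c1 crop. The stud is at (645,228) in c1 and (315,452) in c2. I'll fit both poses using the two views.

```bash
cat > h.py <<'E'
from rig import arm
import numpy as np
from scipy.optimize import least_squares
M={n:arm.camera_model(n) for n in("top","side")}
def proj(n,X):
    m=M[n];c=np.asarray(X)@m["R"].T+m["t"]
    return np.c_[m["fx"]*c[:,0]/c[:,2]+m["cx"],m["fy"]*c[:,1]/c[:,2]+m["cy"]]
def place(p,L):
    c,s=np.cos(p[2]),np.sin(p[2]); L=np.asarray(L)
    return np.c_[p[0]+c*L[:,0]-s*L[:,1],p[1]+s*L[:,0]+c*L[:,1],L[:,2]]
def fit(obs,p0):
    def f(p): return np.concatenate([(proj(n,place(p,[l]))[0]-u) for n,l,u in obs])
    r=least_squares(f,p0,loss="soft_l1"); return r.x,r.fun.reshape(-1,2)
E
python3 - <<'E'
from h import *
cr=lambda ox,oy:(lambda u,v:np.array([ox+(u+.5)/4-.5,oy+(v+.5)/4-.5]))
t=cr(385,110);b=cr(225-105,165);s=cr(335,215);sb=cr(200,160-90)
J=[("top",(.02,0,.082),t(167,370)),("top",(.085,0,.042),t(117,474)),("top",(-.138,0,.09),t(246,131)),
("top",(.115,-.035,.01),t(45,503)),("top",(.115,.035,.01),t(147,537)),
("side",(.02,0,.082),s(212,148)),("side",(.085,0,.042),s(105,228)),("side",(-.138,0,.09),s(452,72)),
("side",(.115,-.035,.01),s(33,233)),("side",(.115,.035,.01),s(80,320)),("side",(-.155,.035,.01),s(483,186))]
B=[("top",(.06,-.142,.072),b(645,228)),("top",(.08,-.16,.06),b(683,206)),("top",(.04,-.16,.06),b(663,265)),("top",(-.049,-.16,.06),b(593,402)),("top",(-.071,-.16,.06),b(583,432)),
("side",(.06,-.142,.072),sb(315,450)),("side",(.08,-.16,.06),sb(355,477)),("side",(.04,-.16,.06),sb(290,489)),("side",(-.049,-.16,.06),sb(157,512)),("side",(-.071,-.16,.06),sb(127,522))]
for o,p0 in((J,(.55,-.2,-2.)),(B,(.5,.3,1.3))):
    best=min((fit(o,(p0[0],p0[1],a)) for a in np.arange(-3,3,1.)),key=lambda r:np.abs(r[1]).sum())
    p,e=best;print(p,np.degrees(p[2]));print(e.round(1).tolist())
    print(place(p,[(.02,0,.082),(.085,0,.042),(-.138,0,.09),(.06,-.142,.05)]).round(4).tolist())
# lid/cup/flask rough
from scipy.optimize import fsolve
for nm,px,z in(("lid",(284,141),.014),("cup",(411,131),.07),("flask",(341,118),.1)):
    print(nm,fsolve(lambda q:proj("top",[(q[0],q[1],z)])[0]-px,(.5,0)))
E
```

```text
[ 0.59752444 -0.23387746 -3.47597938] -199.15894802962774
[[-0.1, 0.4], [0.6, 0.5], [-0.1, -0.7], [-0.6, 0.5], [-0.2, 0.8], [0.4, 0.5], [0.0, -0.4], [1.0, -1.7], [-0.5, -0.9], [-0.1, 0.5], [0.7, -0.0]]
[[0.5786, -0.2273, 0.082], [0.5172, -0.206, 0.042], [0.7279, -0.2792, 0.09], [0.5875, -0.0801, 0.05]]
[ 0.54104318  0.28272302 -0.42794081] -24.519202009435077
[[-0.7, -0.9], [0.3, 0.6], [-1.5, 0.6], [0.7, -0.3], [-0.7, 0.5], [0.5, 0.5], [-0.4, 0.1], [1.1, -0.0], [0.7, 0.7], [-0.2, -0.2]]
[[0.5592, 0.2744, 0.082], [0.6184, 0.2474, 0.042], [0.4155, 0.34, 0.09], [0.5367, 0.1286, 0.05]]
lid [0.75189572 0.12551206]
cup [ 0.76113663 -0.19847875]
flask [ 0.78565404 -0.02115943]
```

The plain lug is shorter than I assumed, which biases the balance yaw. I'll refit with the deck corners instead.

Run:
```python
from h import *
cr=lambda ox,oy:(lambda u,v:np.array([ox+(u+.5)/4-.5,oy+(v+.5)/4-.5]))
b=cr(225-105,165);sb=cr(200,160-90)
B=[("top",(.06,-.142,.072),b(645,228)),("top",(.08,-.16,.06),b(683,206)),("top",(.04,-.16,.06),b(663,265)),("top",(.12,-.11,.075),b(622,120)),("top",(-.12,-.11,.075),(244,285)),
("side",(.06,-.142,.072),sb(315,450)),("side",(.08,-.16,.06),sb(355,477)),("side",(.04,-.16,.06),sb(290,489)),("side",(.12,-.11,.075),sb(381,400)),("side",(-.12,-.11,.075),sb(42,487))]
p,e=fit(B,(.55,.3,-.33));print(p,np.degrees(p[2]));print(e.round(1).tolist())
print(place(p,[(.06,-.142,.05),(-.06,-.142,.05),(.06,-.16,.06)]).round(4).tolist())
```

```text
[ 0.52349942  0.28196469 -0.3198162 ] -18.324118354178278
[[-0.6, -0.5], [-0.1, -0.1], [-0.3, 0.6], [0.6, -0.8], [-0.7, 3.5], [0.3, 0.7], [-0.1, -0.4], [1.8, 0.5], [0.9, -0.6], [-1.5, 0.5]]
[[0.5358, 0.1283, 0.05], [0.4219, 0.166, 0.05], [0.5302, 0.1112, 0.06]]
```

Both poses now fit. The lift point is about (0.536, 0.128) with balance yaw about −18.3°. The jack's grip is at (0.579, −0.227) with jack yaw 160.8°. The gripper is already aligned to within about 1°, so I'll move over the grip block.

Request:
{"op": "send_rows", "data": {
  "targets": [
    {"offset":[0.0189,-0.0424,0],"yaw":0,"jaw":-1},
    {"offset":[0.0189,-0.0424,0],"yaw":0,"jaw":-1},
    {"offset":[0.0189,-0.0424,0],"yaw":0,"jaw":-1},
    {"offset":[0.0189,-0.0424,0],"yaw":0,"jaw":-1},
    {"offset":[0.0189,-0.0424,0],"yaw":0,"jaw":-1},
    {"offset":[0.0189,-0.0424,0],"yaw":0,"jaw":-1},
    {"offset":[0.0189,-0.0424,0],"yaw":0,"jaw":-1},
    {"offset":[0.0189,-0.0424,0],"yaw":0,"jaw":-1},
    {"offset":[0.0189,-0.0424,0],"yaw":0,"jaw":-1},
    {"offset":[0.0189,-0.0424,0],"yaw":0,"jaw":-1},
    {"offset":[0.0189,-0.0424,0],"yaw":0,"jaw":-1},
    {"offset":[0.0189,-0.0424,0],"yaw":0,"jaw":-1}
  ]
}}

```text
clock: 1.1
ee_pos: [0.3968, 0.1778, 0.2452]
eef_rot: [[0.939, -0.344, -0.0], [-0.344, -0.939, 0.0], [-0.0, -0.0, -1.0]]
contact_force: [0.3, 0.5, -0.4]
width: 1.003
finger_force: 0.0
```

Request:
{"op": "send_rows", "data": {
  "targets": [
    {"offset":[0.0189,-0.0424,0],"yaw":0.017,"jaw":-1},
    {"offset":[0.0189,-0.0424,0],"yaw":0,"jaw":-1},
    {"offset":[0.0189,-0.0424,0],"yaw":0,"jaw":-1},
    {"offset":[0.0189,-0.0424,0],"yaw":0,"jaw":-1},
    {"offset":[0.0189,-0.0424,0],"yaw":0,"jaw":-1},
    {"offset":[0.0189,-0.0424,0],"yaw":0,"jaw":-1},
    {"offset":[0.0189,-0.0424,-0.01],"yaw":0,"jaw":-1},
    {"offset":[0.0189,-0.0424,-0.01],"yaw":0,"jaw":-1},
    {"offset":[0.0189,-0.0424,-0.01],"yaw":0,"jaw":-1},
    {"offset":[0.0189,-0.0424,-0.01],"yaw":0,"jaw":-1},
    {"offset":[0.0189,-0.0424,-0.01],"yaw":0,"jaw":-1},
    {"offset":[0.0189,-0.0424,-0.01],"yaw":0,"jaw":-1}
  ]
}}

```text
clock: 2.1
ee_pos: [0.5783, -0.2292, 0.1963]
eef_rot: [[0.945, -0.328, -0.001], [-0.328, -0.945, 0.0], [-0.001, 0.0, -1.0]]
contact_force: [0.2, 0.5, 0.7]
width: 0.999
finger_force: 0.0
```

Request:
{"op": "send_rows", "data": {
  "targets": [
    {"offset":[0,0,0],"yaw":0,"jaw":-1},
    {"offset":[0,0,0],"yaw":0,"jaw":-1},
    {"offset":[0,0,0],"yaw":0,"jaw":-1}
  ]
}}

```text
clock: 2.35
ee_pos: [0.5778, -0.2274, 0.1966]
eef_rot: [[0.945, -0.328, -0.001], [-0.328, -0.945, 0.0], [-0.002, 0.0, -1.0]]
contact_force: [-0.5, 0.3, 0.3]
width: 0.998
finger_force: 0.0
```

Request:
{"op": "send_rows", "data": {
  "targets": [
    {"offset":[0.001,0,-0.025],"yaw":0,"jaw":-1},
    {"offset":[0,0,-0.025],"yaw":0,"jaw":-1},
    {"offset":[0,0,-0.025],"yaw":0,"jaw":-1},
    {"offset":[0,0,-0.025],"yaw":0,"jaw":-1},
    {"offset":[0,0,-0.025],"yaw":0,"jaw":-1},
    {"offset":[0,0,-0.025],"yaw":0,"jaw":-1},
    {"offset":[0,0,-0.015],"yaw":0,"jaw":-1},
    {"offset":[0,0,-0.01],"yaw":0,"jaw":-1},
    {"offset":[0,0,0],"yaw":0,"jaw":-1},
    {"offset":[0,0,0],"yaw":0,"jaw":-1}
  ]
}}

```text
clock: 3.18
ee_pos: [0.5795, -0.227, 0.058]
eef_rot: [[0.945, -0.327, 0.001], [-0.327, -0.945, -0.0], [0.001, 0.0, -1.0]]
contact_force: [0.2, -0.3, 0.1]
width: 0.996
finger_force: 0.0
```

Request:
{"op": "send_rows", "data": {
  "targets": [
    {"offset":[0,0,0],"yaw":0,"jaw":0.0},
    {"offset":[0,0,0],"yaw":0,"jaw":0.3},
    {"offset":[0,0,0],"yaw":0,"jaw":0.6},
    {"offset":[0,0,0],"yaw":0,"jaw":1},
    {"offset":[0,0,0],"yaw":0,"jaw":1},
    {"offset":[0,0,0],"yaw":0,"jaw":1},
    {"offset":[0,0,0],"yaw":0,"jaw":1},
    {"offset":[0,0,0],"yaw":0,"jaw":1},
    {"offset":[0,0,0],"yaw":0,"jaw":1},
    {"offset":[0,0,0],"yaw":0,"jaw":1}
  ],
  "squeeze": 80
}}

```text
clock: 4.02
ee_pos: [0.5793, -0.2275, 0.0579]
eef_rot: [[0.945, -0.328, 0.001], [-0.328, -0.945, -0.0], [0.001, 0.0, -1.0]]
contact_force: [-2.0, 0.1, 5.6]
width: 0.274
finger_force: 80.1
```

Request:
{"op": "send_rows", "data": {
  "targets": [
    {"offset":[0,0,0.01],"yaw":0,"jaw":1},
    {"offset":[0,0,0.015],"yaw":0,"jaw":1},
    {"offset":[0,0,0.015],"yaw":0,"jaw":1},
    {"offset":[0,0,0.01],"yaw":0,"jaw":1},
    {"offset":[0,0,0],"yaw":0,"jaw":1}
  ]
}}

```text
clock: 4.43
ee_pos: [0.5796, -0.2275, 0.0987]
eef_rot: [[0.945, -0.328, 0.002], [-0.328, -0.945, -0.0], [0.002, -0.0, -1.0]]
contact_force: [1.3, -0.3, -8.1]
width: 0.272
finger_force: 79.0
```

Request:
{"op": "send_rows", "data": {
  "targets": [
    {"offset":[-0.0077,0.0148,0],"yaw":-0.05,"jaw":1},
    {"offset":[-0.0077,0.0148,0],"yaw":-0.09,"jaw":1},
    {"offset":[-0.0077,0.0148,0],"yaw":-0.1,"jaw":1},
    {"offset":[-0.0077,0.0148,0],"yaw":-0.1,"jaw":1},
    {"offset":[-0.0077,0.0148,0],"yaw":-0.1,"jaw":1},
    {"offset":[-0.0077,0.0148,0],"yaw":-0.1,"jaw":1},
    {"offset":[-0.0077,0.0148,0],"yaw":-0.1,"jaw":1},
    {"offset":[-0.0077,0.0148,0],"yaw":-0.1,"jaw":1},
    {"offset":[-0.0077,0.0148,0],"yaw":-0.1,"jaw":1},
    {"offset":[-0.0077,0.0148,0],"yaw":-0.1,"jaw":1},
    {"offset":[-0.0077,0.0148,0],"yaw":-0.1,"jaw":1},
    {"offset":[-0.0077,0.0148,0],"yaw":-0.1,"jaw":1}
  ]
}}

```text
clock: 5.43
ee_pos: [0.5042, -0.0847, 0.0967]
eef_rot: [[0.037, -0.999, -0.001], [-0.999, -0.037, 0.001], [-0.001, 0.001, -1.0]]
contact_force: [-0.5, 1.6, -8.2]
width: 0.271
finger_force: 79.3
```

Request:
{"op": "send_rows", "data": {
  "targets": [
    {"offset":[-0.0077,0.0148,0],"yaw":-0.1,"jaw":1},
    {"offset":[-0.0077,0.0148,0],"yaw":-0.1,"jaw":1},
    {"offset":[-0.0077,0.0148,0],"yaw":-0.1,"jaw":1},
    {"offset":[-0.0077,0.0148,0],"yaw":-0.047,"jaw":1},
    {"offset":[0,0,0],"yaw":0,"jaw":1},
    {"offset":[0,0,0],"yaw":0,"jaw":1},
    {"offset":[0,0,0],"yaw":0,"jaw":1}
  ]
}}

```text
clock: 6.02
ee_pos: [0.4808, -0.038, 0.0973]
eef_rot: [[-0.314, -0.949, 0.001], [-0.949, 0.314, 0.0], [-0.0, -0.001, -1.0]]
contact_force: [-0.1, 0.7, -8.2]
width: 0.274
finger_force: 79.6
```

Run:
```python
from rig import arm
import cv2,numpy as np
t=arm.grab_frame("top")[:,:,::-1];s=arm.grab_frame("side")[:,:,::-1]
cv2.imwrite("pics/t1.png",t);cv2.imwrite("pics/s1.png",s)
c=lambda im,x,y,w,h,k: cv2.resize(im[y:y+h,x:x+w],None,fx=k,fy=k,interpolation=cv2.INTER_CUBIC)
cv2.imwrite("pics/c3.png",np.vstack([c(t,220,160,200,100,4),np.hstack([c(s,200,130,200,100,2),c(s,180,160,200,100,2)])]))
cv2.imwrite("pics/c3.png",np.vstack([c(t,230,170,200,75,4),c(s,190,150,200,75,4)]))
```

```text
(no output)
```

View pics/s1.png

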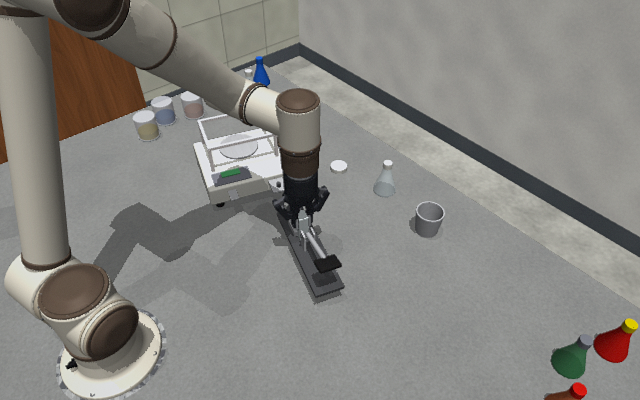

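The side view shows the jack held level, handle at (328,264), with the approach path free. I'll lower it to about 2 mm above the bench and move straight in.

Request:
{"op": "send_rows", "data": {
  "targets": [
    {"offset":[0,0,-0.012],"yaw":0,"jaw":1},
    {"offset":[0,0,-0.012],"yaw":0,"jaw":1},
    {"offset":[0,0,-0.012],"yaw":0,"jaw":1},
    {"offset":[0,0,-0.01],"yaw":0,"jaw":1},
    {"offset":[0,0,0],"yaw":0,"jaw":1}
  ]
}}

```text
clock: 6.53
ee_pos: [0.4795, -0.0385, 0.0589]
eef_rot: [[-0.316, -0.949, -0.003], [-0.949, 0.316, -0.001], [0.002, 0.003, -1.0]]
contact_force: [-0.4, -0.4, -8.0]
width: 0.268
finger_force: 79.7
```

Request:
{"op": "send_rows", "data": {
  "targets": [
    {"offset":[0.0036,0.0109,0],"yaw":0,"jaw":1},
    {"offset":[0.0036,0.0109,0],"yaw":0,"jaw":1},
    {"offset":[0.0036,0.0109,0],"yaw":0,"jaw":1},
    {"offset":[0.0036,0.0109,0],"yaw":0,"jaw":1},
    {"offset":[0.0036,0.0109,0],"yaw":0,"jaw":1},
    {"offset":[0.0036,0.0109,0],"yaw":0,"jaw":1},
    {"offset":[0.0036,0.0109,0],"yaw":0,"jaw":1},
    {"offset":[0.0036,0.0109,0],"yaw":0,"jaw":1},
    {"offset":[0.0036,0.0109,0],"yaw":0,"jaw":1},
    {"offset":[0,0,0],"yaw":0,"jaw":1},
    {"offset":[0,0,0],"yaw":0,"jaw":1}
  ]
}}

```text
clock: 7.45
ee_pos: [0.5065, 0.0411, 0.0605]
eef_rot: [[-0.314, -0.949, -0.0], [-0.949, 0.314, -0.0], [0.0, 0.0, -1.0]]
contact_force: [-0.3, -0.7, -7.6]
width: 0.268
finger_force: 79.8
```

Run:
```python
from rig import arm
import cv2,numpy as np
t=arm.grab_frame("top")[:,:,::-1];s=arm.grab_frame("side")[:,:,::-1]
c=lambda im,x,y,w,h,k: cv2.resize(im[y:y+h,x:x+w],None,fx=k,fy=k,interpolation=cv2.INTER_CUBIC)
cv2.imwrite("pics/c4.png",np.hstack([c(t,240,170,100,120,4),c(s,240,150,100,120,4)]))
```

```text
(no output)
```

View pics/c4.png

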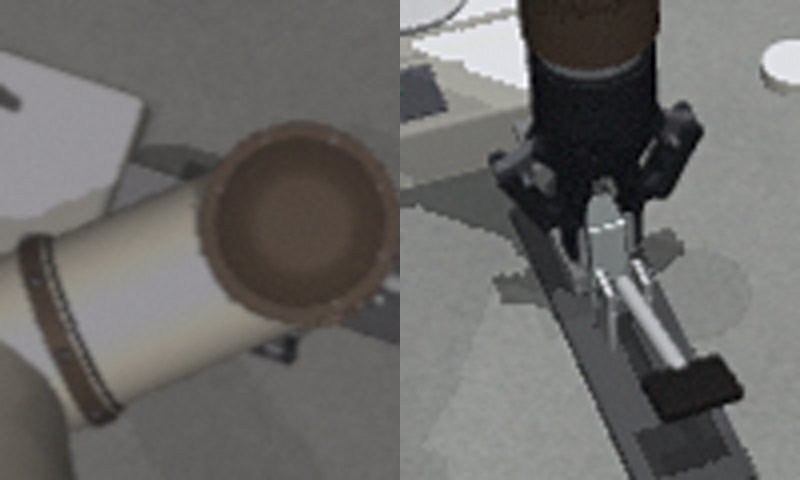

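The lug is hidden behind the wrist in both views, so I'll finish by dead reckoning (tracking error is about 1 mm), set the jack down and release it.

Request:
{"op": "send_rows", "data": {
  "targets": [
    {"offset":[0.0037,0.0106,0],"yaw":0,"jaw":1},
    {"offset":[0.0037,0.0106,0],"yaw":0,"jaw":1},
    {"offset":[0.0037,0.0106,0],"yaw":0,"jaw":1},
    {"offset":[0,0,0],"yaw":0,"jaw":1},
    {"offset":[0,0,0],"yaw":0,"jaw":1},
    {"offset":[0,0,-0.002],"yaw":0,"jaw":1},
    {"offset":[0,0,-0.0012],"yaw":0,"jaw":1},
    {"offset":[0,0,0],"yaw":0,"jaw":1},
    {"offset":[0,0,0],"yaw":0,"jaw":1}
  ]
}}

```text
clock: 8.3
ee_pos: [0.5151, 0.0658, 0.058]
eef_rot: [[-0.315, -0.949, -0.0], [-0.949, 0.315, -0.0], [0.0, 0.0, -1.0]]
contact_force: [-0.6, -0.5, -7.4]
width: 0.273
finger_force: 80.0
```

Request:
{"op": "send_rows", "data": {
  "targets": [
    {"offset":[0,0,-0.001],"yaw":0,"jaw":1},
    {"offset":[0,0,-0.001],"yaw":0,"jaw":1},
    {"offset":[0,0.0005,0],"yaw":0,"jaw":1},
    {"offset":[0,0,0],"yaw":0,"jaw":1}
  ]
}}

```text
clock: 8.63
ee_pos: [0.5151, 0.0658, 0.0579]
eef_rot: [[-0.315, -0.949, -0.0], [-0.949, 0.315, -0.001], [0.001, -0.0, -1.0]]
contact_force: [-3.8, -1.7, 5.3]
width: 0.269
finger_force: 81.6
```

Request:
{"op": "send_rows", "data": {
  "targets": [
    {"offset":[0,0,0],"yaw":0,"jaw":0.2},
    {"offset":[0,0,0],"yaw":0,"jaw":-0.1},
    {"offset":[0,0,0],"yaw":0,"jaw":-0.3},
    {"offset":[0,0,0],"yaw":0,"jaw":-0.3},
    {"offset":[0,0,0],"yaw":0,"jaw":-0.3},
    {"offset":[0,0,0.015],"yaw":0,"jaw":-0.3},
    {"offset":[0,0,0.04],"yaw":0,"jaw":-0.3},
    {"offset":[0,0,0.045],"yaw":0,"jaw":-0.3},
    {"offset":[0,0,0.045],"yaw":0,"jaw":-0.3},
    {"offset":[0,0,0.03],"yaw":0,"jaw":-0.3}
  ]
}}

```text
clock: 9.47
ee_pos: [0.5165, 0.0667, 0.2]
eef_rot: [[-0.314, -0.949, 0.005], [-0.949, 0.314, 0.001], [-0.003, -0.004, -1.0]]
contact_force: [1.5, -0.3, -0.1]
width: 0.651
finger_force: 0.0
```

Request:
{"op": "send_rows", "data": {
  "targets": [
    {"offset":[-0.01,-0.04,0],"yaw":0,"jaw":1},
    {"offset":[-0.01,-0.04,0],"yaw":0,"jaw":1},
    {"offset":[-0.01,-0.04,0],"yaw":0,"jaw":1},
    {"offset":[-0.01,-0.04,0],"yaw":0,"jaw":1},
    {"offset":[-0.01,-0.04,0],"yaw":0,"jaw":1},
    {"offset":[-0.01,-0.04,0],"yaw":0,"jaw":1},
    {"offset":[0,0,0],"yaw":0,"jaw":1},
    {"offset":[0,0,0],"yaw":0,"jaw":1}
  ],
  "squeeze": 40
}}

```text
clock: 10.13
ee_pos: [0.4668, -0.1269, 0.1964]
eef_rot: [[-0.318, -0.948, 0.0], [-0.948, 0.318, -0.0], [-0.0, -0.0, -1.0]]
contact_force: [1.1, -0.1, -0.1]
width: 0.0
finger_force: 0.0
```

Run:
```python
from rig import arm
import cv2,numpy as np
t=arm.grab_frame("top")[:,:,::-1];s=arm.grab_frame("side")[:,:,::-1]
cv2.imwrite("pics/t2.png",t);cv2.imwrite("pics/s2.png",s)
c=lambda im,x,y,w,h,k: cv2.resize(im[y:y+h,x:x+w],None,fx=k,fy=k,interpolation=cv2.INTER_CUBIC)
cv2.imwrite("pics/c5.png",np.hstack([c(t,255,180,100,150,4),c(s,240,170,100,150,4)]))
```

```text
(no output)
```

View pics/c5.png

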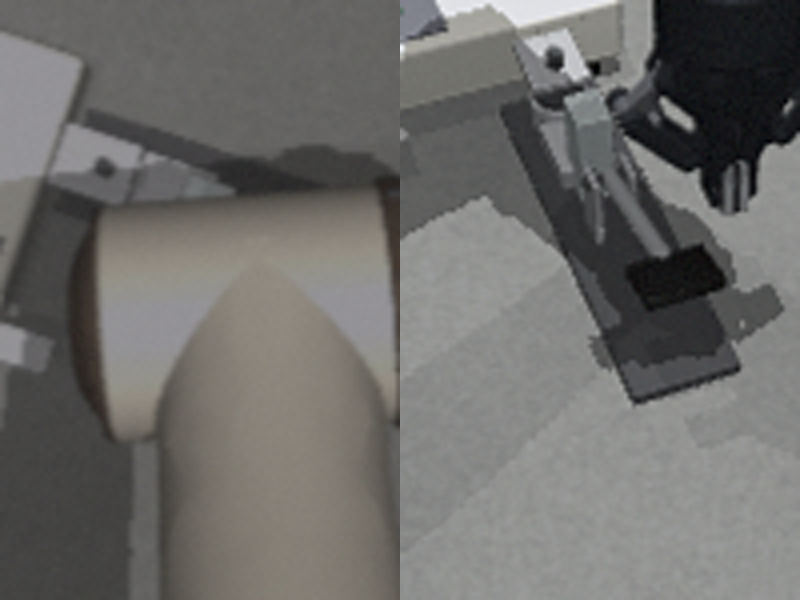

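The side crop shows the saddle under the lug at about (560,95), the grip block at (589,107), the pad at (676,277) and the base's rear corners at (637,400) and (740,366). I'll verify the fit.

Run:
```python
from h import *
s=lambda u,v:np.array([240+(u-400+.5)/4-.5,170+(v+.5)/4-.5])
J=[("side",(.02,0,.082),s(589,107)),("side",(-.138,0,.09),s(676,277)),("side",(-.155,.035,.01),s(637,399)),("side",(-.155,-.035,.01),s(740,366)),("side",(.115,.035,.01),s(503,106))]
p,e=fit(J,(.51,.05,1.25));print(p,np.degrees(p[2]));print(e.round(1).tolist())
print(place(p,[(.02,0,.082),(.085,0,.042),(-.138,0,.09)]).round(4).tolist())
m=M["side"]
# stud: side-view ray at z=.072, before and now
from scipy.optimize import fsolve
for u in (s(555,55),np.array([200+(315.5)/4-.5,160+(90.5)/4-.5])):
    print(u,fsolve(lambda q:proj("side",[(q[0],q[1],.072)])[0]-u,(.53,.13)))
```

```text
[0.50828551 0.0455555  1.23690827] 70.8696235964258
[[0.2, 0.1], [0.2, -0.4], [-0.9, 0.2], [0.6, 0.0], [-0.2, -0.1]]
[[0.5148, 0.0645, 0.082], [0.5361, 0.1259, 0.042], [0.4631, -0.0848, 0.09]]
[278.375 183.375] [0.53386253 0.12719727]
[278.375 182.125] [0.5368134  0.13110944]
```

The saddle is within about 3 mm of the lift point. I'll move over the press pad and pump.

Request:
{"op": "send_rows", "data": {
  "targets": [
    {"offset":[-0.004,0.026,0],"yaw":0,"jaw":1},
    {"offset":[0,0.026,-0.02],"yaw":0,"jaw":1},
    {"offset":[0,0,-0.035],"yaw":0,"jaw":1},
    {"offset":[0,0,-0.035],"yaw":0,"jaw":1},
    {"offset":[0,0,-0.015],"yaw":0,"jaw":1},
    {"offset":[0,0,0],"yaw":0,"jaw":1},
    {"offset":[0,0,0],"yaw":0,"jaw":1}
  ]
}}

```text
clock: 10.82
ee_pos: [0.4645, -0.0831, 0.1122]
eef_rot: [[-0.313, -0.95, -0.001], [-0.95, 0.313, -0.001], [0.001, 0.001, -1.0]]
contact_force: [0.8, -0.7, -0.2]
width: 0.001
finger_force: 0.0
```

Request:
{"op": "send_rows", "data": {
  "targets": [
    {"offset":[0,0,-0.008],"yaw":0,"jaw":1},
    {"offset":[0,0,-0.008],"yaw":0,"jaw":1},
    {"offset":[0,0,-0.008],"yaw":0,"jaw":1},
    {"offset":[0,0,-0.008],"yaw":0,"jaw":1},
    {"offset":[0,0,-0.008],"yaw":0,"jaw":1},
    {"offset":[0,0,-0.008],"yaw":0,"jaw":1},
    {"offset":[0,0,-0.008],"yaw":0,"jaw":1},
    {"offset":[0,0,0],"yaw":0,"jaw":1},
    {"offset":[0,0,0],"yaw":0,"jaw":1}
  ]
}}

```text
clock: 11.57
ee_pos: [0.4644, -0.0849, 0.0679]
eef_rot: [[-0.315, -0.949, 0.0], [-0.949, 0.315, -0.001], [0.001, -0.001, -1.0]]
contact_force: [-1.1, -4.6, 7.5]
width: -0.001
finger_force: 4.1
```

Request:
{"op": "send_rows", "data": {
  "targets": [
    {"offset":[0,0,-0.007],"yaw":0,"jaw":1},
    {"offset":[0,0,-0.007],"yaw":0,"jaw":1},
    {"offset":[0,0,-0.007],"yaw":0,"jaw":1},
    {"offset":[0,0,-0.006],"yaw":0,"jaw":1},
    {"offset":[0,0,0],"yaw":0,"jaw":1},
    {"offset":[0,0,0],"yaw":0,"jaw":1},
    {"offset":[0,0,0],"yaw":0,"jaw":1}
  ]
}}

```text
clock: 12.15
ee_pos: [0.4652, -0.0836, 0.0477]
eef_rot: [[-0.314, -0.949, 0.003], [-0.949, 0.314, 0.0], [-0.001, -0.003, -1.0]]
contact_force: [-3.8, 3.6, 17.1]
width: 0.002
finger_force: 8.2
```

Run:
```python
from rig import arm
import cv2,numpy as np
s=arm.grab_frame("side")[:,:,::-1]
cv2.imwrite("pics/s3.png",s);o=cv2.imread("pics/s2.png")
c=lambda im,x,y,w,h,k: cv2.resize(im[y:y+h,x:x+w],None,fx=k,fy=k,interpolation=cv2.INTER_CUBIC)
cv2.imwrite("pics/c6.png",np.hstack([c(o,240,150,100,130,4),c(s,240,150,100,130,4)]))
```

```text
(no output)
```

View pics/c6.png

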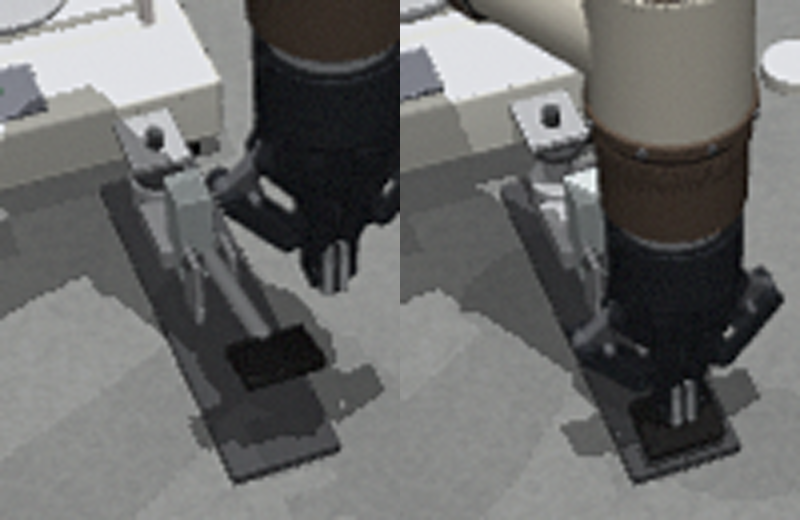

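The stud rose from row 135 to 112 in the crop, so the balance is lifted, and the jack has not shifted. Next I'll raise fully, pause, and press down again.

Request:
{"op": "send_rows", "data": {
  "targets": [
    {"offset":[0,0,0.01],"yaw":0,"jaw":1},
    {"offset":[0,0,0.01],"yaw":0,"jaw":1},
    {"offset":[0,0,0.01],"yaw":0,"jaw":1},
    {"offset":[0,0,0.01],"yaw":0,"jaw":1},
    {"offset":[0,0,0.01],"yaw":0,"jaw":1},
    {"offset":[0,0,0.012],"yaw":0,"jaw":1},
    {"offset":[0,0,0.012],"yaw":0,"jaw":1},
    {"offset":[0,0,0.012],"yaw":0,"jaw":1},
    {"offset":[0,0,0],"yaw":0,"jaw":1},
    {"offset":[0,0,0],"yaw":0,"jaw":1},
    {"offset":[0,0,0],"yaw":0,"jaw":1},
    {"offset":[0,0,0],"yaw":0,"jaw":1}
  ]
}}

```text
clock: 13.2
ee_pos: [0.4634, -0.0841, 0.1138]
eef_rot: [[-0.315, -0.949, -0.002], [-0.949, 0.315, -0.0], [0.001, 0.002, -1.0]]
contact_force: [-0.4, 0.4, 0.6]
width: 0.001
finger_force: 0.0
```

Request:
{"op": "send_rows", "data": {
  "targets": [
    {"offset":[0,0,0],"yaw":0,"jaw":1},
    {"offset":[0,0,0],"yaw":0,"jaw":1},
    {"offset":[0,0,0],"yaw":0,"jaw":1},
    {"offset":[0,0,0],"yaw":0,"jaw":1}
  ]
}}

```text
clock: 13.53
ee_pos: [0.464, -0.084, 0.1145]
eef_rot: [[-0.315, -0.949, -0.0], [-0.949, 0.315, -0.0], [0.0, 0.0, -1.0]]
contact_force: [0.5, 0.6, 0.5]
width: -0.0
finger_force: 0.0
```

Run:
```python
from rig import arm
import cv2,numpy as np
s=arm.grab_frame("side")[:,:,::-1]
c=lambda im,x,y,w,h,k: cv2.resize(im[y:y+h,x:x+w],None,fx=k,fy=k,interpolation=cv2.INTER_CUBIC)
cv2.imwrite("pics/c7.png",c(s,240,150,100,130,4))
```

```text
(no output)
```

View pics/c7.png

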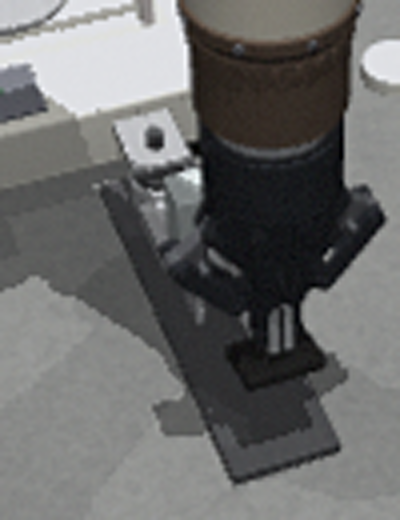

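The handle is back up (pad at (275,360)) and the stud is back at row 135, so the balance is resting on its feet. Now the second stroke.

Request:
{"op": "send_rows", "data": {
  "targets": [
    {"offset":[0,0,-0.01],"yaw":0,"jaw":1},
    {"offset":[0,0,-0.01],"yaw":0,"jaw":1},
    {"offset":[0,0,-0.009],"yaw":0,"jaw":1},
    {"offset":[0,0,-0.009],"yaw":0,"jaw":1},
    {"offset":[0,0,-0.009],"yaw":0,"jaw":1},
    {"offset":[0,0,-0.009],"yaw":0,"jaw":1},
    {"offset":[0,0,-0.009],"yaw":0,"jaw":1},
    {"offset":[0,0,-0.008],"yaw":0,"jaw":1},
    {"offset":[0,0,-0.007],"yaw":0,"jaw":1},
    {"offset":[0,0,-0.006],"yaw":0,"jaw":1},
    {"offset":[0,0,0],"yaw":0,"jaw":1},
    {"offset":[0,0,0],"yaw":0,"jaw":1}
  ]
}}

```text
clock: 14.58
ee_pos: [0.4646, -0.0836, 0.0475]
eef_rot: [[-0.314, -0.95, 0.001], [-0.95, 0.314, -0.0], [-0.0, -0.001, -1.0]]
contact_force: [-5.0, 3.5, 19.5]
width: 0.002
finger_force: 9.7
```

Request:
{"op": "send_rows", "data": {
  "targets": [
    {"offset":[0,0,0],"yaw":0,"jaw":1},
    {"offset":[0,0,0],"yaw":0,"jaw":1},
    {"offset":[0,0,0],"yaw":0,"jaw":1},
    {"offset":[0,0,0],"yaw":0,"jaw":1},
    {"offset":[0,0,0],"yaw":0,"jaw":1},
    {"offset":[0,0,0],"yaw":0,"jaw":1}
  ]
}}

```text
clock: 15.08
ee_pos: [0.4646, -0.0836, 0.0475]
eef_rot: [[-0.314, -0.949, 0.001], [-0.949, 0.314, 0.0], [-0.001, -0.001, -1.0]]
contact_force: [-5.4, 3.5, 19.8]
width: -0.001
finger_force: 9.4
```

```bash
python3 -c "
from rig import arm
print(arm.job_done())"
```

```text
the job is handed in; nothing more can be done
None
```

I handed the job in at about 15 s with the handle held at its stop on the second stroke (about 20 N) and the balance up on the jack. The hand-in returned no verdict. My last fit put the saddle about 3 mm from the marked lift point, and I did not take a picture after the second press.

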